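# Offer up the press lever for its pivot bolt

## Robot

A 7-joint arm with a two-finger parallel gripper is mounted at the origin on a cart in front of the work surface, level with it; the furniture and walls round the work are solid. World frame = base frame: x ahead of the robot, y to its left, z up, the work surface at z = 0. Lengths are in m, angles in rad, forces in N, time in s.
With the tool pointing down it reaches from about 0.35 to 0.9 m from the base axis. Payload 19.9 kg.
Tool frame: the origin (TCP) lies at the very end of the fingers, on their centre line; the grasp point (between the pads) lies 19 mm behind it (r.hold_point_z is the distance from the TCP to the grasp point, in m); z points along the fingers, y is the line along which they close (so a half turn about z gives the same grasp; the last joint's range is limited). The gripper opens to 85 mm and grips with 20 to 120 N. Pads are 22 mm wide; open, the fingers measure 114 mm over their backs; the gripper's body (76 mm by 85 mm) begins 54 mm behind the grasp point. The pads swing forward as they close: fully open they stand 13 mm farther back than shut.
Start: joints at [1.224, 0.417, -0.01, 1.614, 0.005, 1.111, -0.053], TCP at [0.188, -0.596, 0.231] pointing down, gripper open.
Joint ranges: [-2.81, 2.81], [-0.39, 2.02], [-1.27, 1.25], [0.06, 2.57], [-1.19, 4.33], [0.19, 2], [-2.82, 2.82]. Speed limits (rad/s): [1.89, 1.89, 2.39, 2.39, 3.01, 3.01, 3.01].

## Interface

Orientations are given as a unit quaternion [x, y, z, w].
In Python, from plant import readout, vision, ticket, r gives the robot as it stands. The module is installed in compiled form; this text tells all that it offers.
- The arm moves only by the tool play_rows, never from a script. Its argument "plan" is a list that holds one entry, the list of rows, each a list of 4 numbers: the shift along the world's x, y, z in mm, then the turn about the world's z in rad. In form: [[[x, y, z, roll], ...]]. A call has 1 to 12 rows; each row shifts and turns the commanded pose from where the row before left it; what a row does not reach is not made up. A row lasts 1/8 s, in which the tool goes at most 62.5 mm and 10.7 degrees, less where a joint would pass 70% of its speed; a pose out of reach is approached as far as the arm can. A call is refused whole if a number of a shift passes 62.5 or a number of a turn 0.188, either way. A call with a gripper value outside its range is refused whole. "jaw" is the closure, from 0 (fully open) to 1 (shut), set as the call begins (left out, the last holds). The fingers move at their own pace and stop on an object; "squeeze" is the grip in N (left out, the last holds). Time passes only in rows, so rows that do not move let the fingers close. It gives the time, the measured TCP pose, the force, the opening and the grip force at its end, in the units of the state.
- readout.observe(): the state, without advancing time (a new reading comes with each control period).
- vision.snapshot(name): name is "scene" or "top"; returns a dict with "pixels" (400x640x3 uint8, red, green, blue), "fx", "fy", "cx", "cy" (pixels), "world_to_cam" (4x4, takes a point from world to camera coordinates). Camera axes: x right, y up, looking along -z (the intrinsics and any distortion apply to the point x, -y, -z); pixel columns grow to the right and rows downward; lengths in m; the calibration is good to about 2 mm. A picture is of the moment at which its call begins. There is no depth.
- ticket.close_job(): hands the job in; it is judged then, once.
Trained networks look in a picture, given as the dict that the camera call returned (one of the last four; its "shot" number tells which), for a name from the list of things; names that differ only in an ending like _2 or _b are one class to them, and where a whole thing is asked for, a point or a joint stands for the part that bears it (a point fixed in the world has none). Each returns a list of dicts, best first, with "p" (0 to 1); they miss things now and then, are a little off and sometimes report something else, mostly with a low value. They report only what shows in the picture. A call takes as long as a camera call.
- vision.search_frame(picture, label): "at" ([x, y, z] in m, in the coordinates of the camera as it stood for that picture, good to about 4 mm: the middle of the surface that is visible of it).
- vision.masks_of(picture, label): "pixels" (400x640 bool, what is visible of it).
- vision.mark_of(picture, label): "at" ([x, y, z] in m, in the coordinates of the camera as it stood for that picture, good to about 4 mm: a listed point, or the origin of a listed thing).
The state is a dict: "time": time; "joints": joint angles; "qvel": joint speeds; "effort": joint torques, N m; "ee_pos": TCP position; "eef_rot": TCP orientation; "ft_force": force on the tool from outside, world axes, zero at the start; "moment": the same for the moment, N m; "opening": opening from 0.0 (shut) to 1.0 (fully open); "grip_force": force on a finger pad.
Only numpy, scipy, OpenCV 4.12 (cv2) and the standard library are available. Lean on these libraries where they do the work, as an engineer would, in place of code of your own. Each camera call takes 0.05 s, during which the arm holds its last target. There are 200 camera calls.

## Task

Swing the guard of the bench eyelet press right back on its hinge. Then lift the cranked lever by its balance point, and hold it level with its boss hanging freely between the two cheeks of the press fork, bore in line with the cheek holes and T-grip out to the front, so that I can push the pivot bolt through. Finish while still holding it there, still and touching nothing but your gripper, and leave the other things where they lie.

Things in the scene. Friction and masses are not known exactly. Their poses are not given: they have to be found in the camera images.
- press: Grey cast bench eyelet press without its lever, fixed on the right-hand table. Origin: centre of its base's underside, on the table; x from its front (robot side) to its back, y to its left, z up. Base 180 (x) x 110 (y) x 18 mm; column at the back (x 35 to 81); head 66 wide, top 125 above the table, with the fork on it; a ram button stands 5 above the head in the fork.
- fork_centre (a point): Where the bore belongs: midway between the fork's two upright cheeks on the axis (along y) of their 18 mm cross holes; press frame (-20, 0, 158) mm, axes as the press. Each cheek is 44 long (x) and 10 thick, from the head up to 180 above the table; gap between them 44 (y = +-22); open at top, front and back.
- guard (a joint): Hinge of the grey sheet guard over the fork: 0 = down, grows as its front edge swings up and back, stop at 1.85 rad (right back; past 1.5 is enough). Starts between 0 and 0.3. Stiff friction hinge: stays where left, needs about 3 N at the knob. Plate 108 x 88 mm, when down 192 to 196 above the table, with a skirt 30 deep in front.
- guard_hinge (a point): Middle of the guard's hinge line, press frame (45, 0, 192) mm; axes as the press; the hinge line runs along the press's y between two ears (x 34 to 58, tops 199 above the table). Swung right back, the guard stands upright behind the fork, up to about 300 above the table.
- guard_knob (a point): Centre of the guard's black cross knob: a rod 17 thick and 30 mm long along the press's y, on a stem 34 above the guard plate near its front edge. With the guard down it lies 90 in front of and 34 above the hinge line. It can be pinched across its two ends and turns between the fingers as the guard swings.
- lever: Dark steel cranked lever, 232 mm long, 0.4 to 0.75 kg, lying on the left-hand table on its boss and T-grip, arm level, z up. Origin: under the balance point, on the table; x along the arm from boss to T-grip, y across. Arm 14 thick (y), 22 high (z 9 to 31), straight from x -51 to 59, with a thicker root (22 wide, 28 high) from x -54 to -28; then it drops to the T-grip.
- lever_balance (a point): The lever's balance point, in the middle of the arm: lever frame (0, 0, 20) mm, 65 from the bore centre towards the T-grip. Grip across the arm here (within 25 along the arm).
- lever_bore (a point): Centre of the bore in the lever's boss, lever frame (-65, 0, 20) mm. The boss is a cylinder 40 across and 32 wide (y), its 18 mm bore along y.
- lever_handle (a point): Centre of the T-grip: a bar 20 thick and 106 long across the arm, lever frame (137, 0, 10) mm.
- pivot_bolt: Bystander, to be left alone: steel pivot bolt, 92 mm long, tapered nose, 24 mm head, lying behind the press. Origin: centre of its underside.
- tape_measure: Bystander, to be left alone: tape measure, 58x73x35 mm, on the left-hand table behind the lever. Origin: centre of its underside.
- hammer: Bystander, to be left alone: cobbler's hammer, 96x248x33 mm, right of the press. Origin: centre of its underside.
- marker: Bystander, to be left alone: black marker pen, 15x130x15 mm, on the left-hand table behind the lever. Origin: centre of its underside.
- rub_block: Bystander, to be left alone: crepe rubber block, 45x70x32 mm, right of the press. Origin: centre of its underside.

How it is judged:
On the way, in this order (a step that is already met when the one before it is completed fails the run):
1. the guard is swung right back (hinge beyond 1.5 rad) (value of joint guard above 1.5 rad), for 0.2 s.
2. the lever is lifted by its balance point, level and clear of the table (height (world z) of lever_balance above 0.08 m and height (world z) of lever_handle above 0.05 m and height (world z) of lever_bore above 0.06 m and angle between lever's own z axis and vertical below 0.2 rad and x of the grasp point in the frame of lever between -0.025 and 0.025 m and contact force between the fingers and lever above 1 N), for 0.2 s.
At the end, for the whole second after the job is handed in: Guard past 1.5 rad; lever gripped within 25 mm of its balance point, level within 0.10 rad, square to the press within 0.12 rad, T-grip to the front, bore centre within 6 mm of the fork centre on each press axis, touching the press with under 0.5 N, at rest (value of joint guard above 1.5 rad and x of lever_bore in the frame of fork_centre between -0.006 and 0.006 m and z of lever_bore in the frame of fork_centre between -0.006 and 0.006 m and y of lever_bore in the frame of fork_centre between -0.006 and 0.006 m and angle between lever's own z axis and vertical below 0.1 rad and angle between the x axis of lever and the x axis of press, either way round below 0.12 rad and x of lever_balance in the frame of fork_centre below -0.05 m and contact force between lever and press below 0.5 N and linear speed of lever below 0.02 m/s and angular speed of lever below 0.1 rad/s and x of the grasp point in the frame of lever between -0.025 and 0.025 m and contact force between the fingers and lever above 1 N); the arm keeps its last pose, push and grip.
It fails at once if another thing on the tables is moved by more than 30 mm (distance of any of pivot_bolt, tape_measure, hammer, marker, rub_block from where it was at the start of the episode above 0.03 m).
It also fails if it takes over 61 s, if anything falls off the work surface, if the arm or the gripper's body presses on something with over 40 N, if the wrist force passes 120 N, or if a joint passes its speed limit or range.

## Working session

There is one attempt and no reset: what is moved stays moved. The work goes in short steps, Python scripts to look and compute and a tool call to move; the robot and the scene stay as the last step left them, time stands still between calls to the robot, and variables do not carry over. Pictures are saved under pics/ and viewed, at most 10 in all, crops included, and the job is handed in when it is done.

Besides the shell and the picture viewer there is one more tool, called as name(argument=value, ...) on one line, values as JSON. play_rows: Moves the arm, as the interface text tells. Its arguments: {"type":"object","properties":{"plan":{"type":"array"},"jaw":{"type":"number"},"squeeze":{"type":"number"}},"required":["plan"]}

```bash
mkdir -p pics; cat > h.py <<'E'
from plant import readout, vision, ticket, r
import numpy as np, cv2
def world(s,p):
    return (np.linalg.inv(np.array(s["world_to_cam"]))@np.r_[p,1])[:3]
def snap(n,f=None):
    s=vision.snapshot(n)
    if f: cv2.imwrite("pics/"+f,cv2.cvtColor(s["pixels"],cv2.COLOR_RGB2BGR))
    return s
def marks(s,names):
    for n in names:
        for d in vision.mark_of(s,n)[:2]:
            print(n,np.round(world(s,d["at"]),4),round(d["p"],2))
E
python3 - <<'E'
from h import *
st=readout.observe(); print({k:np.round(v,3) for k,v in st.items()}, r.hold_point_z)
for n in ("scene","top"):
    s=snap(n,n+"0.png"); print(n,np.round(np.linalg.inv(np.array(s["world_to_cam"])),3).tolist(),s["fx"])
    marks(s,["press","fork_centre","guard_hinge","guard_knob","lever","lever_balance","lever_bore","lever_handle","pivot_bolt","tape_measure","hammer","marker","rub_block"])
E
```

```text
{'time': np.float64(0.0), 'joints': array([ 1.224,  0.418, -0.01 ,  1.614,  0.005,  1.111, -0.053]), 'qvel': array([-0.001, -0.   , -0.001, -0.001, -0.   ,  0.   , -0.   ]), 'effort': array([ 1.0000e-03, -8.6445e+01,  6.7900e-01, -4.3490e+01,  1.9000e-02,
        7.0000e-03,  0.0000e+00]), 'ee_pos': array([ 0.187, -0.596,  0.231]), 'eef_rot': array([ 0.988,  0.152, -0.   , -0.001]), 'ft_force': array([ 0.095,  0.312, -0.652]), 'moment': array([ 0.038, -0.009,  0.008]), 'grip_force': np.float64(0.0), 'opening': np.float64(0.999)} 0.0187
scene [[-0.68, 0.374, -0.631, -0.358], [-0.733, -0.322, 0.599, 0.853], [0.021, 0.87, 0.493, 0.858], [0.0, 0.0, 0.0, 1.0]] 481.9649941779467
press [ 0.5723 -0.107  -0.0014] 0.97
fork_centre [ 0.5525 -0.1032  0.1579] 0.73
fork_centre [ 0.6175 -0.1143  0.1903] 0.7
guard_hinge [ 0.6149 -0.1117  0.1912] 0.63
guard_hinge [ 0.6176  0.2291 -0.0027] 0.41
guard_knob [ 0.5259 -0.0959  0.23  ] 0.83
lever [ 4.737e-01  2.541e-01 -2.000e-04] 0.77
lever_balance [0.4727 0.2547 0.0162] 0.68
lever_balance [0.4737 0.26   0.0012] 0.2
lever_bore [0.5159 0.2114 0.0234] 0.67

[... 367 characters left out ...]
, 0.022, 0.009, 0.01], [0.011, 0.086, 0.996, 1.397], [0.0, 0.0, 0.0, 1.0]] 423.6229199869862
press [ 0.5735 -0.1052  0.0017] 0.75
fork_centre [ 0.5519 -0.1011  0.1533] 0.8
guard_hinge [ 0.612  -0.118   0.1879] 0.93
guard_knob [ 0.5317 -0.0994  0.234 ] 0.76
lever [ 0.4713  0.2598 -0.0009] 0.78
lever [ 0.7031  0.062  -0.0053] 0.17
lever_balance [0.4721 0.2572 0.0222] 0.94
lever_bore [0.5152 0.2131 0.0186] 0.61
lever_handle [0.3811 0.367  0.0106] 0.72
pivot_bolt [ 0.7007  0.0579 -0.0035] 0.64
pivot_bolt [0.3841 0.3685 0.0124] 0.24
tape_measure [6.187e-01 2.309e-01 1.000e-04] 0.92
hammer [ 0.5426 -0.2945  0.0025] 0.73
marker [ 0.6049  0.3337 -0.0009] 0.56
rub_block [ 0.4524 -0.3837 -0.0023] 0.62
```

View pics/scene0.png

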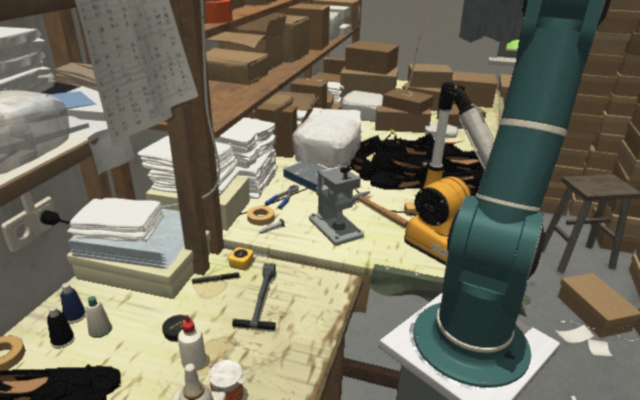

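View pics/top0.png

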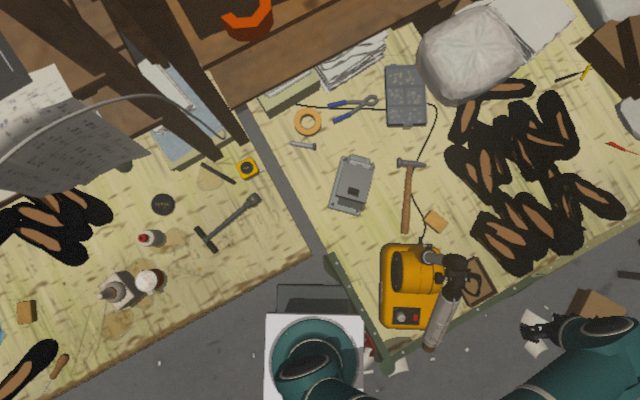

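The scene view shows the press at about (337,205) px with its guard down, the lever at about (262,300), and the post at about (190,120). The top view shows the press at (352,183), the lever from (203,243) to (253,200) with the T-grip towards the robot, and clear space around both. Next I'll average several shots to tighten the estimates.

```bash
cat >> h.py <<'E'
def avg(names,n,cams=("scene","top"),show=True):
    out={}
    for c in cams:
        for _ in range(n):
            s=snap(c)
            for k in names:
                for d in vision.mark_of(s,k)[:1]:
                    if d["p"]>.35: out.setdefault((k,c),[]).append(world(s,d["at"]))
    res={}
    for k in names:
        m=[]
        for c in cams:
            if (k,c) in out:
                a=np.array(out[k,c]); m.append(np.median(a,0))
                if show: print(k,c,len(a),np.round(m[-1]*1e3,1),np.round(a.std(0)*1e3,1))
        res[k]=np.mean(m,0) if m else None
    return res
E
python3 - <<'E'
from h import *
R=avg(["press","fork_centre","guard_hinge","guard_knob","lever_balance","lever_bore","lever_handle"],8)
a=lambda p,q:np.arctan2(*(R[q]-R[p])[[1,0]])
print("yaw",a("fork_centre","guard_hinge"),a("guard_knob","guard_hinge"),a("guard_knob","press"),"lever",a("lever_bore","lever_handle"))
E
```

```text
press scene 7 [ 5.691e+02 -1.051e+02 -5.000e-01] [0.9 1.2 1.6]
press top 8 [ 571.1 -104.5   -0.6] [1.7 1.8 1.5]
fork_centre scene 8 [ 553.9 -101.1  155.9] [1.5 1.8 1.8]
fork_centre top 8 [550.4 -98.6 154. ] [1.3 1.2 2. ]
guard_hinge scene 7 [ 614.8 -113.6  189.7] [53.  94.6 86.3]
guard_hinge top 8 [ 611.8 -116.5  188.9] [1.3 1.2 1. ]
guard_knob scene 7 [528.6 -99.1 230.1] [1.5 1.6 0.7]
guard_knob top 8 [529.  -97.6 231.4] [2.  1.8 1.8]
lever_balance scene 8 [473.6 256.6  15.6] [1.1 1.3 1.4]
lever_balance top 8 [473.3 258.4  20.7] [1.7 1.8 1.5]
lever_bore scene 7 [517.1 211.4  22.1] [1.1 1.4 0.4]
lever_bore top 8 [516.2 213.2  19.5] [1.4 1.3 1.2]
lever_handle scene 8 [386.4 358.    9.1] [1.3 1.4 1.1]
lever_handle top 8 [381.6 366.   11.9] [2.  1.6 1.1]
yaw -0.24278109160930586 -0.19477408733740217 -0.15445034956205358 lever 2.2959786833698645
```

```bash
python3 - <<'E'
from h import *
S=snap("scene");T=snap("top")
def ray(s,u,v):
    M=np.linalg.inv(np.array(s["world_to_cam"]))
    d=M[:3,:3]@[(u-s["cx"])/s["fx"],-(v-s["cy"])/s["fy"],-1]
    return M[:3,3],d/np.linalg.norm(d)
def tri(p,q):
    a,d=ray(S,*p);b,e=ray(T,*q)
    t=np.linalg.lstsq(np.c_[d,-e],b-a,rcond=None)[0]
    x,y=a+t[0]*d,b+t[1]*e
    return np.round((x+y)/2,3),round(np.linalg.norm(x-y),3)
for p,q in [((448,90),(465,283)),((448,90),(455,262)),((462,88),(470,262)),((440,205),(400,270)),((437,180),(433,335)),((470,180),(405,255))]: print(p,q,tri(p,q))
# ground footprints from top
for u,v in [(385,245),(440,245),(385,325),(470,300),(455,262),(433,345)]:
    a,d=ray(T,u,v); print((u,v),[np.round((a+d*(z-a[2])/d[2])[:2],3) for z in (0,.2,.4)])
b=cv2.resize(cv2.cvtColor(S["pixels"],cv2.COLOR_RGB2BGR)[60:280,300:560],None,fx=2,fy=2)
t=cv2.resize(cv2.cvtColor(T["pixels"],cv2.COLOR_RGB2BGR)[180:400,360:620],None,fx=2,fy=2)
cv2.imwrite("pics/c1.png",cv2.resize(np.vstack([b,t]),None,fx=.68,fy=.68))
E
```

```text
(448, 90) (465, 283) (array([ 0.327, -0.3  ,  0.486]), np.float64(0.04))
(448, 90) (455, 262) (array([ 0.352, -0.297,  0.476]), np.float64(0.006))
(462, 88) (470, 262) (array([ 0.344, -0.337,  0.475]), np.float64(0.026))
(440, 205) (400, 270) (array([ 0.299, -0.249,  0.152]), np.float64(0.024))
(437, 180) (433, 335) (array([ 0.219, -0.243,  0.29 ]), np.float64(0.158))
(470, 180) (405, 255) (array([ 0.298, -0.277,  0.227]), np.float64(0.136))
(385, 245) [array([ 0.377, -0.223]), array([ 0.381, -0.19 ]), array([ 0.386, -0.156])]
(440, 245) [array([ 0.38 , -0.404]), array([ 0.384, -0.345]), array([ 0.388, -0.286])]
(385, 325) [array([ 0.12 , -0.225]), array([ 0.161, -0.191]), array([ 0.202, -0.158])]
(470, 300) [array([ 0.205, -0.502]), array([ 0.234, -0.428]), array([ 0.263, -0.355])]
(455, 262) [array([ 0.326, -0.453]), array([ 0.338, -0.387]), array([ 0.35 , -0.321])]
(433, 345) [array([ 0.06 , -0.381]), array([ 0.11 , -0.325]), array([ 0.159, -0.269])]
```

View pics/c1.png

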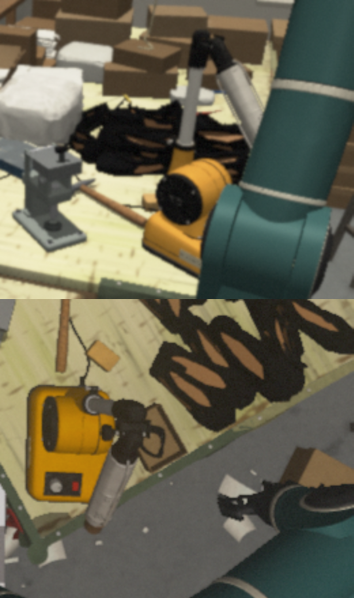

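The crop shows a yellow machine with a jointed duct between the start pose and the press. Its top is at about (0.35, -0.30, 0.48), so I'll raise the tool above it and swing round.

play_rows(plan=[[[0, 0, 50, 0.15], [0, 0, 50, 0.15], [0, 0, 50, 0.15], [0, 0, 50, 0.15], [0, 0, 50, 0.15], [0, 0, 50, 0.15], [0, 0, 40, 0.15], [0, 0, 0, 0.15]]], jaw=0)

```text
time: 8.9
ee_pos: [0.1877, -0.5964, 0.5743]
eef_rot: [0.728, 0.685, -0.001, 0.002]
ft_force: [-0.2, -0.2, -1.5]
opening: 1.0
grip_force: 0.0
```

play_rows(plan=[[[43, 19, 0, 0.12], [43, 19, 0, 0.12], [43, 19, 0, 0.12], [43, 19, 0, 0.12], [41, 20, 0, 0.12], [30, 40, 0, 0.12], [30, 40, 0, 0.12], [30, 40, 0, 0.12], [30, 40, 0, 0.12], [30, 40, 0, 0.12], [0, 50, 0, 0.12], [0, 50, 0, 0.105]]])

```text
time: 10.4
ee_pos: [0.5507, -0.1985, 0.571]
eef_rot: [0.104, 0.995, 0.0, -0.0]
ft_force: [0.4, -0.3, 0.0]
opening: 1.001
grip_force: 0.0
```

play_rows(plan=[[[-15, 50, -50, 0], [-10, 40, -50, 0], [-6, 12, -50, 0], [0, 0, -50, 0], [0, 0, -40, 0], [0, 0, 0, 0]]])

```text
time: 11.15
ee_pos: [0.5209, -0.1064, 0.3381]
eef_rot: [0.106, 0.994, 0.0, -0.002]
ft_force: [1.0, -0.4, 1.0]
opening: 0.996
grip_force: 0.0
```

play_rows(plan=[[[8, 8, -30, 0], [0, 0, -35, 0], [0, 0, -35, 0], [0, 0, -25, 0], [0, 0, 0, 0]]])

```text
time: 11.78
ee_pos: [0.5303, -0.0985, 0.2153]
eef_rot: [0.106, 0.994, 0.0, -0.0]
ft_force: [0.7, 0.4, 0.2]
opening: 0.999
grip_force: 0.0
```

play_rows(plan=[[[0, 0, 0, 0], [0, 0, 0, 0], [0, 0, 0, 0], [0, 0, 0, 0], [0, 0, 0, 0], [0, 0, 0, 0]]], jaw=1, squeeze=40)

```text
time: 12.52
ee_pos: [0.5303, -0.0967, 0.2154]
eef_rot: [0.105, 0.994, 0.001, 0.0]
ft_force: [-0.0, 9.9, 3.4]
opening: 0.343
grip_force: 41.9
```

play_rows(plan=[[[0, 1.5, 0, 0], [7.6, -1.6, 13.8, 0], [9.5, -2, 12, 0], [11.2, -2.3, 10.2, 0], [12.7, -2.7, 8.3, 0], [13.8, -2.9, 6.2, 0]]])

```text
time: 13.28
ee_pos: [0.5849, -0.1101, 0.266]
eef_rot: [0.107, 0.994, -0.001, -0.001]
ft_force: [-3.9, -5.2, -9.0]
opening: 0.339
grip_force: 40.0
```

play_rows(plan=[[[14.5, -3, 3.8, 0], [15.1, -3.2, 1.4, 0], [15, -3.1, -1.1, 0], [14.7, -3.1, -3.5, 0], [13.9, -2.9, -5.8, 0], [6.6, -1.4, -3.7, 0], [0, 0, 0, 0]]])

```text
time: 14.15
ee_pos: [0.6654, -0.13, 0.2576]
eef_rot: [0.108, 0.994, -0.002, 0.001]
ft_force: [-2.9, -17.3, 5.6]
opening: 0.337
grip_force: 39.2
```

play_rows(plan=[[[0, 0, 0, 0], [0, 0, 0, 0], [0, 0, 0, 0], [0, 0, 30, 0], [0, 0, 45, 0], [0, 0, 45, 0], [0, 0, 0, 0]]], jaw=0)

```text
time: 15.02
ee_pos: [0.6656, -0.1245, 0.3803]
eef_rot: [0.106, 0.994, -0.0, 0.003]
ft_force: [-0.3, -0.1, -1.9]
opening: 1.004
grip_force: 0.0
```

play_rows(plan=[[[-24, 43, 0, -0.09], [-24, 43, 0, -0.09], [-24, 43, 0, -0.09], [-24, 43, 0, -0.09], [-24, 43, 0, -0.09], [-24, 43, 0, -0.09], [-24, 43, 0, -0.09], [-24, 43, -40, 0], [0, 43, -50, 0], [0, 0, -50, 0], [0, 0, -50, 0], [0, 0, 0, 0]]])

```text
time: 16.52
ee_pos: [0.4711, 0.2583, 0.1869]
eef_rot: [0.408, 0.913, -0.002, -0.002]
ft_force: [0.9, -0.2, 1.5]
opening: 0.997
grip_force: 0.0
```

```bash
python3 - <<'E'
from h import *
S=snap("scene","s2.png")
marks(S,["guard_knob"])
R=avg(["lever_balance","lever_bore","lever_handle"],2,("scene",))
T=snap("top","t2.png"); marks(T,["guard_knob","lever_balance","lever_handle","lever_bore"])
a=cv2.imread("pics/s2.png")[120:350,180:500];b=cv2.imread("pics/t2.png")[120:350,120:440]
cv2.imwrite("pics/c2.png",cv2.resize(np.hstack([a,b]),None,fx=1.25,fy=1.25))
print(readout.observe()["time"])
E
```

```text
guard_knob [ 0.6563 -0.1306  0.278 ] 0.91
lever_balance scene 2 [472.  255.7  16.9] [1.1 2.5 1. ]
lever_bore scene 2 [516.4 211.1  21.8] [2.4 0.2 0.8]
lever_handle scene 2 [385.9 357.8   9.4] [0.5 0.3 0.6]
guard_knob [ 0.6528 -0.1297  0.2779] 0.74
lever_balance [0.4729 0.2576 0.02  ] 0.75
lever_balance [ 0.4752  0.2576 -0.0009] 0.52
lever_bore [0.5135 0.2148 0.0201] 0.7
17.275
```

View pics/c2.png

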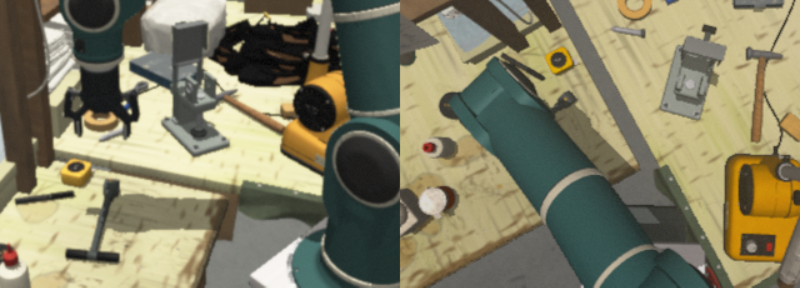

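The guard stands upright behind the fork (left crop, about (190,45)), and the open gripper is above the lever. Descending to grip.

play_rows(plan=[[[1.5, 0, -50, 0], [0, 0, -50, 0], [0, 0, -40, 0], [0, 0, -25, 0], [0, 0, -15, 0], [0, 0, 0, 0]]])

```text
time: 18.02
ee_pos: [0.4741, 0.259, 0.0092]
eef_rot: [0.408, 0.913, -0.0, -0.0]
ft_force: [0.4, -0.6, 0.2]
opening: 0.999
grip_force: 0.0
```

play_rows(plan=[[[0, 0, 0, 0], [0, 0, 0, 0], [0, 0, 0, 0], [0, 0, 0, 0], [0, 0, 0, 0], [0, 0, 0, 0]]], jaw=1, squeeze=90)

```text
time: 18.77
ee_pos: [0.4747, 0.2592, 0.0101]
eef_rot: [0.409, 0.913, 0.0, 0.0]
ft_force: [-1.7, -1.6, 7.9]
opening: 0.141
grip_force: 88.0
```

play_rows(plan=[[[0, 0, 25, 0], [0, 0, 40, 0], [0, 0, 50, 0], [0, 0, 50, 0], [0, 0, 50, 0], [0, 0, 25, 0], [0, 0, 0, 0], [0, 0, 0, 0]]])

```text
time: 19.77
ee_pos: [0.4739, 0.2585, 0.2482]
eef_rot: [0.409, 0.913, -0.001, -0.001]
ft_force: [0.4, 0.1, -6.4]
opening: 0.146
grip_force: 89.0
```

play_rows(plan=[[[-7, -20, 0, 0.06], [-7, -35, 0, 0.06], [-7, -40, 0, 0.06], [-7, -40, 0, 0.06], [0, -40, 0, 0.06], [0, -40, 0, 0.06], [0, -40, 0, 0.06], [10, -40, 0, 0.06], [10, -30, 0, 0.06], [10, -20, 0, 0.06], [8, 0, 0, 0.02], [0, 0, 0, 0]]])

```text
time: 21.28
ee_pos: [0.4843, -0.0852, 0.2486]
eef_rot: [0.11, 0.994, 0.0, -0.001]
ft_force: [-0.7, 0.1, -5.1]
opening: 0.139
grip_force: 88.9
```

```bash
python3 - <<'E'
from h import *
R=avg(["lever_bore","lever_balance","lever_handle","fork_centre","press","guard_knob"],2)
S=snap("scene","s3.png");T=snap("top","t3.png")
for n,s in(("s",S),("t",T)): np.savez("pics/"+n+"3.npz",**{k:np.array(v) for k,v in s.items()})
a=cv2.imread("pics/s3.png")[130:260,270:420];b=cv2.imread("pics/t3.png")[120:250,270:420]
cv2.imwrite("pics/c3.png",cv2.resize(np.hstack([a,b]),None,fx=2.6,fy=2.6,interpolation=cv2.INTER_CUBIC))
o=readout.observe();print(o["time"],o["ee_pos"],o["eef_rot"],o["ft_force"],o["moment"])
E
```

```text
lever_bore scene 2 [548.1 -98.1 261.9] [2.3 2.1 0.3]
lever_balance scene 2 [482.1 -84.5 255.9] [1.5 0.9 2.2]
lever_handle scene 2 [356.7 -56.5 248.2] [0.  1.2 0.6]
lever_handle top 2 [350.4 -50.6 250.6] [1.6 1.7 0.9]
fork_centre scene 2 [ 553.4 -101.   155. ] [1.5 1.6 1.4]
fork_centre top 1 [618.  228.1   2.4] [0. 0. 0.]
press scene 2 [ 5.696e+02 -1.067e+02  2.000e-01] [0.6 0.7 2. ]
guard_knob scene 2 [ 652.3 -128.6  276.1] [2.4 0.8 0.7]
guard_knob top 2 [ 653.4 -128.6  279.6] [0.7 0.1 0.5]
22.775 [ 0.48436795 -0.08594803  0.2495879 ] [ 1.10658130e-01  9.93858529e-01 -4.11480567e-05 -3.10428900e-05] [-0.71138457 -0.66029499 -5.4628309 ] [ 0.05352305  0.04182401 -0.04482809]
```

View pics/c3.png

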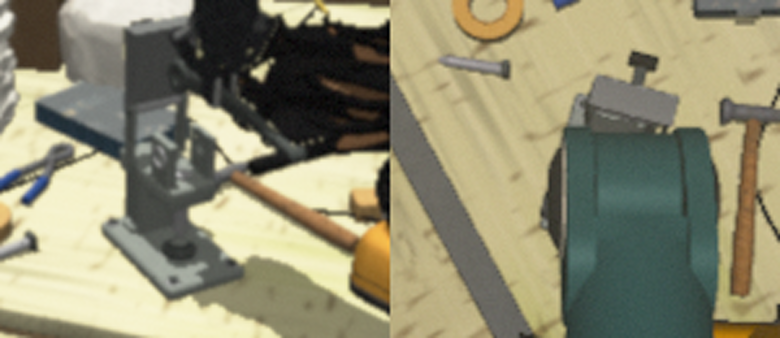

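```bash
cat > fit.py <<'E'
from h import *
from scipy.optimize import differential_evolution as DE
def seg(p,q,n=40): return np.linspace(p,q,n)
def rect(x0,x1,y0,y1,z): 
    c=[(x0,y0,z),(x1,y0,z),(x1,y1,z),(x0,y1,z)]
    return [(c[i],c[(i+1)%4]) for i in range(4)]
base=[e for e in rect(-90,90,-55,55,18)+rect(-90,90,-55,55,0)]
cheek=rect(-42,2,22,32,180)+rect(-42,2,-32,-22,180)
def prep(png,npz):
    g=cv2.GaussianBlur(cv2.imread(png).astype(np.float32),(0,0),1.0)
    gx=cv2.Sobel(g,cv2.CV_32F,1,0);gy=cv2.Sobel(g,cv2.CV_32F,0,1)
    return gx,gy,np.load(npz)
def proj(c,P):
    q=np.c_[P,np.ones(len(P))]@c["world_to_cam"].T
    return np.c_[c["cx"]+c["fx"]*q[:,0]/-q[:,2], c["cy"]-c["fy"]*q[:,1]/-q[:,2]]
def score(v,views,edges):
    x,y,w=v; R=np.array([[np.cos(w),-np.sin(w),0],[np.sin(w),np.cos(w),0],[0,0,1]]); t=0
    for gx,gy,c in views:
        for p,q in edges:
            P=seg(np.array(p,float),np.array(q,float))/1e3@R.T+[x,y,0]
            u=proj(c,P); d=u[-1]-u[0]; n=np.array([-d[1],d[0]])/np.linalg.norm(d)
            m=u.astype(np.float32)[None]
            s=lambda g:cv2.remap(g,m[...,0],m[...,1],cv2.INTER_LINEAR)[0]
            t+=np.minimum(np.abs((s(gx)*n[0]+s(gy)*n[1])).sum(-1),400).mean()*np.linalg.norm(d)
    return -t/1e4
E
python3 - <<'E'
from fit import *
V={"t2":prep("pics/t2.png","pics/t3.npz"),"s2":prep("pics/s2.png","pics/s3.npz"),"s0":prep("pics/scene0.png","pics/s3.npz"),"t0":prep("pics/top0.png","pics/t3.npz")}
print(list(V["t2"][2].keys()))
B=[(.55,.59),(-.125,-.085),(-.35,-.1)]
for vs,e,n in [(["t2","t0"],base,"base"),(["s2","s0"],base,"base"),(["t2","s2","t0","s0"],base,"base"),(["t2"],base+cheek,"all"),(["s2"],base+cheek,"all"),(["t2","s2"],base+cheek,"all")]:
    r_=DE(score,B,args=([V[k] for k in vs],e),seed=0,maxiter=60,popsize=12,tol=1e-6)
    x,y,w=r_.x; print(vs,n,np.round([x*1e3,y*1e3,w],3),round(r_.fun,2),"fork",np.round([1e3*x-20*np.cos(w),1e3*y-20*np.sin(w)],1))
E
```

```text
['pixels', 'fx', 'fy', 'cx', 'cy', 'world_to_cam', 'shot']
['t2', 't0'] base [ 5.66901e+02 -1.02731e+02 -2.54000e-01] -16.76 fork [547.5 -97.7]
['s2', 's0'] base [ 5.68825e+02 -1.09765e+02 -2.72000e-01] -15.51 fork [ 549.6 -104.4]
['t2', 's2', 't0', 's0'] base [ 5.66998e+02 -1.04332e+02 -2.50000e-01] -30.19 fork [547.6 -99.4]
['t2'] all [ 5.66219e+02 -1.02924e+02 -2.51000e-01] -10.33 fork [546.8 -98. ]
['s2'] all [ 5.68698e+02 -1.08664e+02 -2.70000e-01] -9.33 fork [ 549.4 -103.3]
['t2', 's2'] all [ 5.66732e+02 -1.04153e+02 -2.47000e-01] -18.74 fork [547.3 -99.3]
```

Four independent estimates put the press yaw at about -0.25 and the fork near (0.550, -0.100). The held lever is level. Aligning now, then lowering in steps while watching the forces.

play_rows(plan=[[[2.4, 2.2, 0, -0.03], [0, 0, -20, 0], [0, 0, -25, 0], [0, 0, -15, 0], [0, 0, 0, 0], [0, 0, 0, 0]]])

```text
time: 23.52
ee_pos: [0.4873, -0.0837, 0.1904]
eef_rot: [0.126, 0.992, -0.0, 0.0]
ft_force: [-0.4, -0.3, -4.5]
opening: 0.141
grip_force: 88.8
```

play_rows(plan=[[[0, 0, -8, 0], [0, 0, -8, 0], [0, 0, 0, 0], [0, 0, 0, 0]]])

```text
time: 24.02
ee_pos: [0.4869, -0.0837, 0.1737]
eef_rot: [0.126, 0.992, -0.0, 0.0]
ft_force: [1.0, 0.8, -4.7]
opening: 0.141
grip_force: 88.8
```

play_rows(plan=[[[0, 0, -9, 0], [0, 0, -9, 0], [0, 0, -7.5, 0], [0, 0, 0, 0], [0, 0, 0, 0]]])

```text
time: 24.65
ee_pos: [0.4869, -0.0837, 0.1482]
eef_rot: [0.126, 0.992, -0.0, 0.0]
ft_force: [0.3, -0.2, -5.0]
opening: 0.141
grip_force: 88.8
```

```bash
python3 - <<'E'
from h import *
o=readout.observe();print(o["ee_pos"],o["ft_force"],o["moment"])
R=avg(["lever_bore","lever_balance","lever_handle","fork_centre","guard_knob"],2,("scene",))
s=snap("scene","s4.png")
a=cv2.imread("pics/s4.png")[140:260,290:410]
cv2.imwrite("pics/c4.png",cv2.resize(a,None,fx=5,fy=5,interpolation=cv2.INTER_CUBIC))
print(readout.observe()["time"])
E
```

```text
[ 0.48691472 -0.08368771  0.14821163] [ 0.34045342 -0.22226013 -4.9754176 ] [0.01564089 0.00485977 0.03187601]
lever_bore scene 2 [550.7 -97.3 160.7] [1.6 0.9 0.1]
lever_balance scene 2 [487.9 -86.  154.3] [0.9 1.3 0.9]
lever_handle scene 2 [357.2 -53.9 147.4] [0.9 0.2 1.7]
fork_centre scene 1 [ 555.  -103.9  156. ] [0. 0. 0.]
guard_knob scene 2 [ 652.9 -128.7  276.4] [0.7 0.7 0.4]
25.3
```

View pics/c4.png

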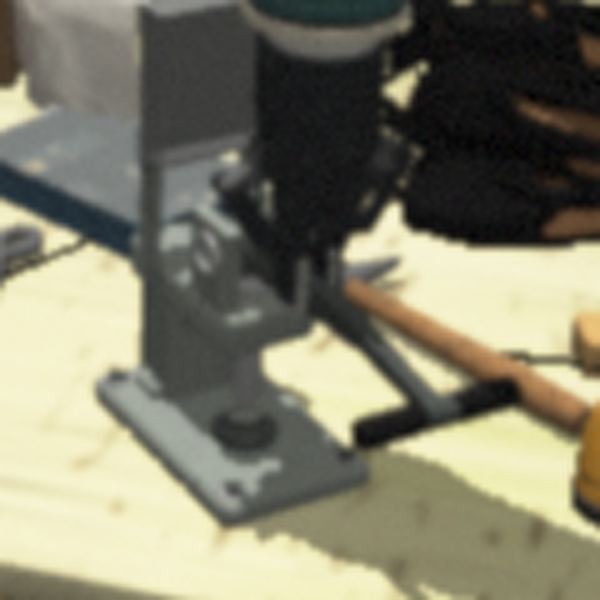

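Contact-free at depth, with the cheek hole visible at about crop (207,250). To centre across the fork, I'll touch each cheek lightly and read the force.

play_rows(plan=[[[0.6, 2.4, 0, 0], [0.4, 1.5, 0, 0], [0, 0, 0, 0]]])

```text
time: 25.68
ee_pos: [0.4878, -0.0797, 0.1481]
eef_rot: [0.125, 0.992, -0.0, 0.0]
ft_force: [-0.7, -0.3, -4.6]
opening: 0.14
grip_force: 88.8
```

play_rows(plan=[[[0.2, 1, 0, 0], [0, 0, 0, 0]]])

```text
time: 25.92
ee_pos: [0.4879, -0.0792, 0.1481]
eef_rot: [0.126, 0.992, -0.0, -0.0]
ft_force: [-1.6, -3.9, -3.8]
opening: 0.144
grip_force: 89.0
```

play_rows(plan=[[[0.2, 1, 0, 0], [0, 0, 0, 0]]])

```text
time: 26.18
ee_pos: [0.4879, -0.0789, 0.1481]
eef_rot: [0.126, 0.992, -0.001, -0.0]
ft_force: [-3.4, -7.6, -2.3]
opening: 0.141
grip_force: 89.2
```

play_rows(plan=[[[-0.7, -3, 0, 0], [-1, -4, 0, 0], [-0.8, -3, 0, 0], [0, 0, 0, 0], [0, 0, 0, 0]]])

```text
time: 26.8
ee_pos: [0.4857, -0.0877, 0.1481]
eef_rot: [0.125, 0.992, 0.0, 0.0]
ft_force: [-1.2, 0.2, -4.9]
opening: 0.14
grip_force: 89.0
```

play_rows(plan=[[[-0.25, -1, 0, 0], [0, 0, 0, 0]]])

```text
time: 27.05
ee_pos: [0.4854, -0.0889, 0.1481]
eef_rot: [0.126, 0.992, -0.0, 0.0]
ft_force: [0.1, -0.7, -5.0]
opening: 0.137
grip_force: 89.0
```

play_rows(plan=[[[-0.25, -1, 0, 0], [0, 0, 0, 0]]])

```text
time: 27.3
ee_pos: [0.4852, -0.09, 0.1481]
eef_rot: [0.126, 0.992, -0.0, 0.0]
ft_force: [0.3, -0.1, -5.0]
opening: 0.142
grip_force: 89.0
```

play_rows(plan=[[[-0.25, -1, 0, 0], [0, 0, 0, 0]]])

```text
time: 27.55
ee_pos: [0.4849, -0.0909, 0.1481]
eef_rot: [0.126, 0.992, -0.0, 0.0]
ft_force: [-0.4, -0.2, -4.9]
opening: 0.14
grip_force: 88.9
```

play_rows(plan=[[[-0.25, -1, 0, 0], [0, 0, 0, 0]]])

```text
time: 27.8
ee_pos: [0.4847, -0.0914, 0.1481]
eef_rot: [0.125, 0.992, 0.0, 0.0]
ft_force: [0.2, 4.1, -4.5]
opening: 0.14
grip_force: 89.1
```

Contacts at y = -79.4 and -91.0 mm give the full 12 mm clearance, so the yaw is right. Centring.

play_rows(plan=[[[1.2, 3, 0, 0], [1.4, 2.9, 0, 0], [0, 0, 0, 0], [0, 0, 0, 0], [0, 0, 0, 0], [0, 0, 0, 0]]])

```text
time: 28.55
ee_pos: [0.4873, -0.086, 0.1481]
eef_rot: [0.126, 0.992, -0.0, 0.0]
ft_force: [0.4, 0.1, -4.4]
opening: 0.144
grip_force: 89.0
```

```bash
python3 - <<'E'
from h import *
R=avg(["lever_bore","lever_balance","lever_handle","guard_knob","fork_centre"],4,("scene",))
h,b=R["lever_handle"],R["lever_bore"];print("yaw",np.arctan2(*(b-h)[[1,0]]))
o=readout.observe();print(o["time"],o["ee_pos"],o["eef_rot"],o["ft_force"],o["moment"],abs(o["qvel"]).max(),o["grip_force"])
E
```

```text
lever_bore scene 4 [551.2 -98.3 159.4] [0.6 0.7 0.8]
lever_balance scene 4 [488.3 -87.  154.7] [1.9 1.4 0.6]
lever_handle scene 4 [359.7 -53.5 147.2] [0.4 2.1 2.6]
guard_knob scene 4 [ 652.4 -127.9  274.8] [126.1  31.3  56.4]
fork_centre scene 3 [553.7 -99.1 154.8] [1.  2.  0.6]
yaw -0.22961598880742454
29.75 [ 0.48729465 -0.08595256  0.14812149] [ 1.25551258e-01  9.92087133e-01 -5.01816470e-05  1.44427913e-05] [-0.08843378  0.19969631 -3.95634197] [-0.01553072 -0.01124554 -0.00016732] 0.001891303797981212 89.00207161903381
```

```bash
python3 -c "
from plant import ticket
print(ticket.close_job())"
```

```text
the job is handed in; nothing more can be done
None
```

I handed the job in with the guard swung back at about 1.67 rad and the lever held level at its balance point, bore centred between the cheeks by touch and within about 3 mm of the hole line front to back by camera; the last force readings showed no contact with the press, but no verdict came back.

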